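# Seat a bearing in the gauge nest

## Task

Take the large bearing with the blue plug from the cardboard sheet, lay it flat on the open entry of the gauge nest's plate and let go. Then nudge it along the blue fence, past the spring plunger and up to the brass stop, which you must find by feel, and keep it pressed there for about half a second with a steady push of about 13 N: at least 8 N must reach the stop, and never more than 16 N. Back off and leave the bearing seated flat, touching the fence, the stop and the plunger, and leave the other things on the bench where they are.

Things in the scene. Friction and masses are not known exactly. Their poses are not given: they have to be found in the camera images.
- bearing_center (a point): centre (half-way up) of the ball bearing to be checked, the large one with the blue plug: a steel disc, outside diameter 52 mm, 20 mm high, 0.2 kg more or less, lying flat; the plugged bore is solid. z is its axis
- bearing: the same bearing; origin at the centre of its underside
- nest: gauge nest: fixed aluminium plate, 12 mm thick, on the bench. Origin on the bench under nest_home; plate spans x -117 to +73, y -70 to +80 mm. x = push direction, from the open bare entry (x -117 to -55) to the stop; y = from the blue fence to the plunger. Black plunger housing: x -33 to 1, y 48 to 76, top at 34 mm; dial gauge 48 mm across centred at x -16, y 104, top at 30 mm
- nest_home (a point): where the bearing's centre is when it is seated at the nominal setting of the stop (nest x 0, y 0, 22 mm above the bench). By the setting of the stop's screw the true seat lies anywhere from 10 mm before it to 4 mm beyond it along x. Axes as the nest's
- nest_entry (a point): the middle of the open entry on the plate's top: nest x -75 mm, y +4 mm, z 12 mm above the bench, a good place to set the bearing down (its centre then is 10 mm higher)
- fence: the blue side fence, fixed on the nest, 20 mm high above the plate: a flat guiding face at nest y = -26 mm from x -30 to +30 mm, and a lead-in that flares from there towards -x, -y (to x -53, y -38 mm). The fence is 12 mm thick. Same origin and axes as the nest
- stop: the end stop: a fixed red block on the nest (16 by 22 mm, top 38 mm above the bench, at nest x 56, y 11 mm) with a locked brass adjusting screw ending in a 12 mm ball, 22 mm above the bench at nest y 10.9 mm. The ball's centre may be set anywhere from nest x 20 to 34 mm: find it by feel. Rigid; meets the bearing 20 degrees off the push direction. Origin and axes as the nest's
- plunger: spring plunger sliding along nest y: brass ball nose, 12 mm diameter, on an 8 mm rod. Origin as the nest's when free; moves to +y as pushed back: 2 to 9 mm with the bearing seated, 10 mm as its widest part passes, 13 at most. Pushes with 1.5 N free and 0.3 N more per mm
- plunger_nose (a point): centre of the plunger's nose, 22 mm above the bench, nest x -16, y 22.5 mm when free. The bearing meets it about 38 mm before nest_home, takes up to about 6 N to push past, is over its widest at 16 mm before it and is then held towards fence and stop; friction takes 1 to 3 N of the push and can leave it short of the stop, so only a lasting rise of the push force shows that it is seated
- small_bearing_1_center (a point): centre of a smaller bearing with an orange plug, 40 mm diameter, 14 mm high: a bystander on the same cardboard sheet
- small_bearing_2_center (a point): centre of a smaller bearing with a green plug, 40 mm diameter, 14 mm high: a bystander on the same sheet
- sheet: fixed cardboard sheet 330 by 110 mm, 3 mm thick, on which the three bearings lie in a row along its x axis about 100 mm apart; origin under its centre
- tape: blue tape roll, 90 mm diameter, 35 mm high: bystander, origin under its centre
- screwdriver: red screwdriver lying along x, 180 mm long: bystander
- oil_bottle: yellow oil bottle, 52 mm diameter, 130 mm high: bystander, origin under its centre
- red_bin: red parts bin 120 by 100 by 60 mm with bolts: bystander, origin under its centre
There are look-alikes about, which are no part of the job. Leave any red look-alike of the bearing alone.

How it is judged:
By the outcome, as a careful person would: the job done as asked, in the order asked, and still so for the second after the job is handed in, with the robot touching nothing.
It also fails if it takes over 64 s, if anything falls off the work surface, if the arm or the gripper's body presses on something with over 40 N, if the wrist force passes 120 N, or if a joint passes its speed limit or range.

## Robot

A 6-joint arm with a two-finger parallel gripper is mounted at the origin on the work surface. World frame = base frame: x ahead of the robot, y to its left, z up, the work surface at z = 0. Lengths are in m, angles in rad, forces in N, time in s.
With the tool pointing down it reaches from about 0.35 to 0.775 m from the base axis. Payload 7.3 kg.
Tool frame: the origin (TCP) lies at the very end of the fingers, on their centre line; the grasp point (between the pads) lies bot.pinch_z behind it (bot.pinch_z is the distance from the TCP to the grasp point, in m); z points along the fingers, y is the line along which they close (so a half turn about z gives the same grasp; the last joint's range is limited). The gripper opens to 92 mm and grips with 3 to 60 N. Pads are 19 mm wide; open, the fingers measure 130 mm over their backs; the gripper's body (75 mm by 190 mm) begins 47 mm behind the grasp point.
Start: joints at [-1.348, 0.342, 1.524, -0, 1.275, -0.146], TCP at [0.189, -0.49, 0.227] pointing down, gripper open.
Joint ranges: [-2.53, 2.53], [-0.77, 2.02], [0.04, 2.7], [-1, 4.14], [0.28, 2.66], [-3.11, 3.11]. Speed limits (rad/s): [2.57, 2.57, 3.14, 3.14, 3.14, 3.14].

## Interface

Orientations are given as a unit quaternion [x, y, z, w].
In Python, from station import telemetry, viewer, bot gives the robot as it stands. The module is installed in compiled form; this text tells all that it offers.
- The arm moves only by the shell command python3 -m crank 'ROWS'. ROWS is JSON, one flat list of numbers, 7 for each row, row after row: the shift along the tool's x, y, z in cm, then the turn, a rotation vector about the tool's x, y, z in degrees, then the gripper's target within -1 to 1 (shut at 1, half-way at 0, fully open at -1). In form: [x, y, z, wx, wy, wz, fingers, x, y, z, wx, wy, wz, fingers, ...]. A call has exactly 8 rows; each row is the pose to reach, as a shift and turn from the pose commanded when the call began, along the tool's axes at that moment; what a row does not reach only later rows make up. A row lasts 1/10 s, in which the tool goes at most 50 mm and 8.59 degrees, less where a joint would pass 70% of its speed; a pose out of reach is approached as far as the arm can. A call with a gripper value outside its range is refused whole. The fingers move at their own pace and stop on an object; the grip force is fixed at half the most. Time passes only in rows, so rows that repeat a pose let the fingers close, or fill a call up. It gives the time, the measured TCP pose, the force and the opening at its end, in the units of the state.
- telemetry.observe(): the state, without advancing time (a new reading comes with each control period).
- viewer.grab_frame(name): name is "scene" or "top" or "wrist"; returns a dict with "image" (480x640x3 uint8, red, green, blue), "z_map" (480x640 float32, m along the optical axis (not along the pixel's ray), 0 where there is no reading), "vertical_fov" (degrees; the focal length in pixels is half the picture's height over the tangent of half this angle, whatever the lens; pixels are square), "cx", "cy" (the principal point, pixels), "k1" (the pictures are not rectified: a ray, as slopes to the right and down, at radius r is drawn at 1 + k1 r^2 times it, then the intrinsics apply), "eye" and "orientation" of the camera in the world. Camera axes: x right, y down, z forward; pixel columns grow to the right and rows downward; lengths in m; the calibration is good to about 2 mm. A picture is of the moment at which its call begins.
- bot.hand_in(): hands the job in, once; it reports no verdict.
The state is a dict: "clock": time; "joint_positions": joint angles; "qvel": joint speeds; "effort": joint torques, N m; "ee_pos": TCP position; "tool_rot": TCP orientation; "wrist_force": force on the tool from outside, world axes, zero at the start; "wrist_torque": the same for the moment, N m; "opening": finger opening in m.
Only numpy, scipy, OpenCV 4.12 (cv2) and the standard library are available. Lean on these libraries where they do the work, as an engineer would, in place of code of your own. Each camera call takes 0.05 s, during which the arm holds its last target. There are 200 camera calls.

## Working session

There is one attempt and no reset: what is moved stays moved. The work goes in short steps, Python scripts to look and compute and a shell command to move; the robot and the scene stay as the last step left them, time stands still between calls to the robot, and variables do not carry over. Pictures are saved under pics/ and viewed, on a budget of 10 in all, crops included, one or two more only if the job needs it, and the job is handed in when it is done.

```bash
mkdir -p pics
cat > h.py <<'E'
import numpy as np, cv2
from station import telemetry, viewer, bot
from scipy.spatial.transform import Rotation as R
def grab(n,png=None):
    f=viewer.grab_frame(n)
    if png: cv2.imwrite('pics/'+png,cv2.cvtColor(f['image'],cv2.COLOR_RGB2BGR))
    return f
def K(f):
    fl=240/np.tan(np.radians(f['vertical_fov'])/2)
    return np.array([[fl,0,f['cx']],[0,fl,f['cy']],[0,0,1]])
def rays(f,uv):
    k=K(f); p=(np.atleast_2d(uv).astype(float)-[f['cx'],f['cy']])/k[0,0]
    q=p.copy()
    for _ in range(30): q=p/(1+f['k1']*(q**2).sum(1,keepdims=True))
    return q
def onplane(f,uv,z):
    q=rays(f,uv); d=R.from_quat(f['orientation']).apply(np.c_[q,np.ones(len(q))])
    e=np.array(f['eye']); return e+d*((z-e[2])/d[:,2])[:,None]
def cloud(f):
    v,u=np.mgrid[0:480,0:640]; uv=np.c_[u.ravel(),v.ravel()]
    q=rays(f,uv); z=f['z_map'].ravel()[:,None]
    return (R.from_quat(f['orientation']).apply(np.c_[q,np.ones(len(q))]*z)+np.array(f['eye'])).reshape(480,640,3)
def project(f,P):
    c=R.from_quat(f['orientation']).inv().apply(np.atleast_2d(P)-np.array(f['eye'])); q=c[:,:2]/c[:,2:]
    q=q*(1+f['k1']*(q**2).sum(1,keepdims=True)); return q*K(f)[0,0]+[f['cx'],f['cy']]
def st():
    s=telemetry.observe(); r=R.from_quat(s['tool_rot'])
    print('t',round(s['clock'],2),'tcp',np.round(s['ee_pos'],4),'\nR\n',np.round(r.as_matrix(),3),'\nF',np.round(s['wrist_force'],2),'open',round(s['opening'],4),'q',np.round(s['joint_positions'],3))
    return s
E
python3 - <<'E'
from h import *
st(); print(bot.pinch_z)
for n in ['top','scene']:
    f=grab(n,n+'1.png'); print(n,f['vertical_fov'],f['k1'],f['eye'],f['orientation'])
E
```

```text
t 0.0 tcp [ 0.1892 -0.4893  0.226 ] 
R
 [[ 0.933  0.36  -0.   ]
 [ 0.36  -0.933  0.002]
 [ 0.    -0.002 -1.   ]] 
F [0.98 0.37 0.68] open 0.0919 q [-1.348  0.343  1.525  0.     1.275 -0.146]
0.0188
top 55.908411673218794 -0.05661577625784908 [0.3805093  0.0735647  0.93121172] [ 0.74515449 -0.65882674  0.06979731 -0.07629184]
scene 57.60552861671081 -0.0535079190287132 [1.27812044 0.3378495  0.67932105] [ 0.53283713  0.72885642 -0.35127375 -0.24791061]
```

View pics/top1.png

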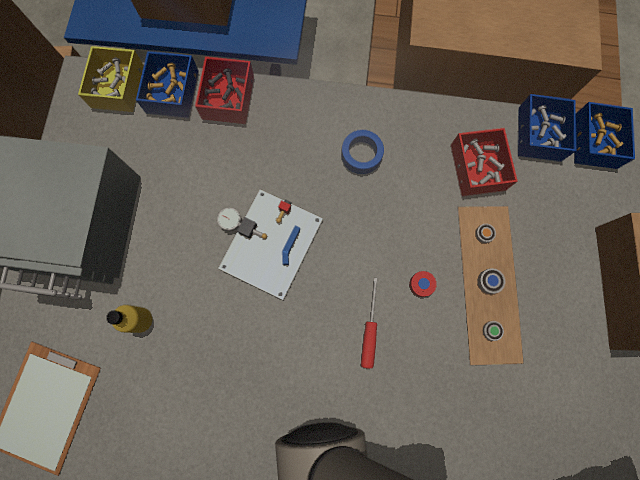

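View pics/scene1.png

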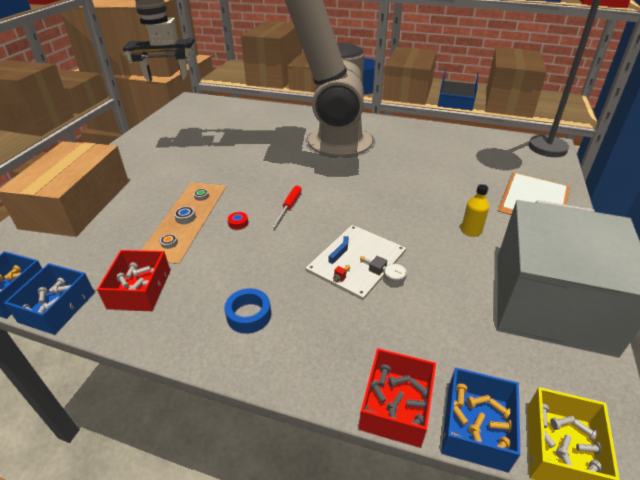

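The top view shows the nest plate with corners near (261,190), (322,220), (283,299) and (219,269). The fence is at (290,245), the stop at (285,207) and the plunger at (250,230). The target bearing is at (491,281), and the red look-alike is at (423,284). The scene view agrees.

```bash
cat > m.py <<'E'
from h import *
def biggest(m,near,rad):
    m=m.astype(np.uint8)*255
    n,l,s,c=cv2.connectedComponentsWithStats(m)
    best=[(s[i,4],i) for i in range(1,n) if np.hypot(*(c[i]-near))<rad]
    a,i=max(best); return l==i,a,c[i]
for n,pl,bp in [('top',(271,245),(491,281)),('scene',(356,262),(184,213))]:
    f=grab(n); im=f['image']; hsv=cv2.cvtColor(im,cv2.COLOR_RGB2HSV)
    # blue plug
    blue=(hsv[...,0]>95)&(hsv[...,0]<130)&(hsv[...,1]>110)
    m,a,c=biggest(blue,bp,15); print(n,'plug px',c,a,'world',onplane(f,c,0.023)[0].round(4))
    # plate
    pm=(hsv[...,1]<40)&(hsv[...,2]>150)
    m,a,c=biggest(pm,pl,60); print('plate area',a,c)
    cn=max(cv2.findContours(m.astype(np.uint8),cv2.RETR_EXTERNAL,cv2.CHAIN_APPROX_NONE)[0],key=cv2.contourArea)
    w=onplane(f,cv2.convexHull(cn)[:,0],0.012)[:,:2]
    (cx,cy),(a,b),ang=cv2.minAreaRect((w*1000).astype(np.float32)); box=cv2.boxPoints(((cx,cy),(a,b),ang)); print('rect mm',cx,cy,a,b,ang,box.round(1).tolist())
    # fence
    fx=onplane(f,np.argwhere(blue)[:,::-1],0.032); 
    sel=np.hypot(fx[:,0]*1000-cx,fx[:,1]*1000-cy)<80
    fm=np.zeros(blue.shape,bool); ij=np.argwhere(blue)[sel]; fm[ij[:,0],ij[:,1]]=1
    cl=cloud(f)
    z=cl[fm]; print('fence cloud',len(z),z.mean(0).round(4),'bearing depth z',np.median(cl[int(bp[1]),int(bp[0])]),cl[bp[1],bp[0]].round(4))
    # table/plate height check
    print('plate z',np.percentile(cl[m][:,2],[10,50,90]).round(4))
E
python3 m.py
```

```text
top plug px [492.61176471 280.14117647] 85 world [ 0.5323 -0.2676  0.023 ]
plate area 5418 [269.98468069 245.86784791]
rect mm 556.2254638671875 192.98208618164062 148.56402587890625 188.66754150390625 71.42914581298828 [[443.1000061035156, 152.60000610351562], [622.0, 92.5], [669.2999877929688, 233.39999389648438], [490.5, 293.3999938964844]]
fence cloud 231 [0.5524 0.151  0.0345] bearing depth z 0.022298143020528127 [ 0.5303 -0.2646  0.0223]
plate z [0.01   0.0122 0.0143]
scene plug px [183.5625 211.625 ] 32 world [ 0.5307 -0.2676  0.023 ]
plate area 116844 [348.53381432 268.10659512]
rect mm 366.99749755859375 52.7469482421875 1177.414794921875 1556.7371826171875 0.08883747458457947 [[-222.89999389648438, 830.2000122070312], [-220.5, -726.5], [956.9000244140625, -724.7000122070312], [954.5, 832.0]]
fence cloud 0 [nan nan nan] bearing depth z 0.02566324781353735 [ 0.5386 -0.2609  0.0257]
plate z [-0.0003  0.0016  0.0125]m.py:23: RuntimeWarning: Mean of empty slice.
  z=cl[fm]; print('fence cloud',len(z),z.mean(0).round(4),'bearing depth z',np.median(cl[int(bp[1]),int(bp[0])]),cl[bp[1],bp[0]].round(4))
  ret = um.true_divide(
```

```bash
python3 -m crank '[11.9,-16.9,0,0,0,21,-1, 11.9,-16.9,0,0,0,21,-1, 11.9,-16.9,0,0,0,21,-1, 11.9,-16.9,0,0,0,21,-1, 40,-8.3,2,0,0,21,-1, 40,-8.3,2,0,0,21,-1, 40,-8.3,2,0,0,21,-1, 40,-8.3,2,0,0,21,-1]'; python3 -c "
from h import *
st()"
```

```text
clock: 1.0
ee_pos: [0.4384, -0.2763, 0.2133]
tool_rot: [1.0, 0.001, 0.0, 0.0]
wrist_force: [-0.1, -0.4, 0.3]
opening: 0.0918
t 1.0 tcp [ 0.4384 -0.2763  0.2133] 
R
 [[ 1.     0.003  0.   ]
 [ 0.003 -1.    -0.001]
 [ 0.     0.001 -1.   ]] 
F [-0.07 -0.38  0.33] open 0.0918 q [-0.71   0.341  1.565 -0.     1.235  0.858]
```

```bash
python3 -m crank '[5,-0.6,2,0,0,0,-1, 9.4,-0.9,4,0,0,0,-1, 9.4,-0.9,4,0,0,0,-1, 9.4,-0.9,4,0,0,0,-1, 9.4,-0.9,4,0,0,0,-1, 9.4,-0.9,4,0,0,0,-1, 9.4,-0.9,4,0,0,0,-1, 9.4,-0.9,4,0,0,0,-1]'; python3 -c "
from h import *
st(); f=grab('wrist','w1.png'); print(f['eye'],f['orientation'],f['vertical_fov'],f['k1'])"
```

```text
clock: 1.8
ee_pos: [0.53, -0.2684, 0.1743]
tool_rot: [1.0, 0.001, 0.001, 0.0]
wrist_force: [-0.1, 0.3, -1.4]
opening: 0.0916
t 1.8 tcp [ 0.53   -0.2684  0.1743] 
R
 [[ 1.     0.001  0.001]
 [ 0.001 -1.    -0.001]
 [ 0.001  0.001 -1.   ]] 
F [-0.09  0.32 -1.43] open 0.0916 q [-0.598  0.51   1.406 -0.     1.224  0.972]
[ 0.60837552 -0.26871312  0.33274807] [ 0.70014068 -0.69927559 -0.10155903  0.10248141] 71.72051406060525 0.006506304987689907
```

View pics/w1.png

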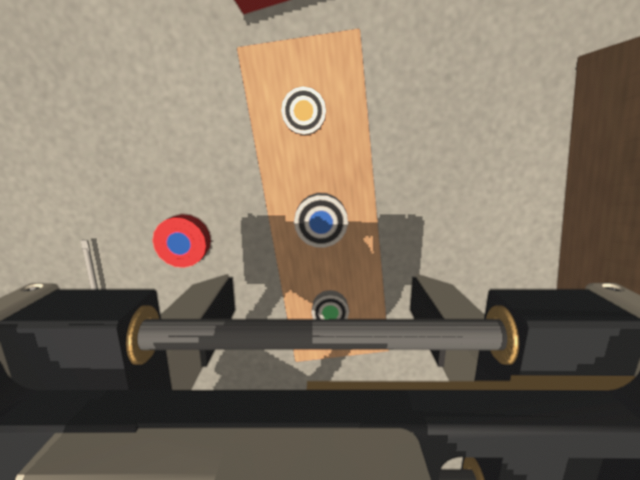

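The wrist view shows the target bearing at (321,221), the orange one at (303,110), the green one at (330,310) and the look-alike at (181,241). The fingers straddle the target without touching the others.

Run:
```python
from h import *
f=grab('wrist'); im=f['image']; hsv=cv2.cvtColor(im,cv2.COLOR_RGB2HSV)
b=((hsv[...,0]>95)&(hsv[...,0]<130)&(hsv[...,1]>110)).astype(np.uint8)
n,l,s,c=cv2.connectedComponentsWithStats(b)
for i in range(1,n):
    if s[i,4]>60: print(c[i],s[i,4],onplane(f,c[i],.023)[0].round(4))
cl=cloud(f); i=int(np.argmin(np.hypot(*(c-[321,221]).T))); 
y,x=c[i][::-1].astype(int); print(cl[y-3:y+4,x-3:x+4].reshape(-1,3).mean(0).round(4))
m=(cl[...,2]>.014)&(cl[...,2]<.03)&(np.hypot(cl[...,0]-.531,cl[...,1]+.267)<.035)
p=cl[m][:,:2]; print(m.sum(), cv2.minEnclosingCircle((p*1000).astype(np.float32)), p.min(0),p.max(0))
```

```text
[320.6097561  222.01355014] 369 [ 0.5319 -0.2676  0.023 ]
[178.09281437 243.1497006 ] 334 [ 0.5105 -0.1285  0.023 ]
[ 0.5322 -0.267   0.0241]
2244 ((532.533935546875, -268.1091003417969), 25.934677124023438) [ 0.50752951 -0.29297978] [ 0.55814351 -0.24288017]
```

```bash
python3 -m crank '[0.2,-0.1,5,0,0,0,-1, 0.2,-0.1,10,0,0,0,-1, 0.2,-0.1,14,0,0,0,-1, 0.2,-0.1,15.5,0,0,0,-1, 0.2,-0.1,16.4,0,0,0,-1, 0.2,-0.1,16.8,0,0,0,-1, 0.2,-0.1,16.8,0,0,0,-1, 0.2,-0.1,16.8,0,0,0,-1]'
python3 -c "
from h import *
st()"
```

```text
clock: 2.7
ee_pos: [0.5332, -0.2674, 0.0066]
tool_rot: [1.0, 0.001, 0.001, 0.001]
wrist_force: [-0.3, -0.1, 0.1]
opening: 0.0915
t 2.7 tcp [ 0.5332 -0.2674  0.0066] 
R
 [[ 1.     0.002  0.002]
 [ 0.002 -1.    -0.001]
 [ 0.002  0.001 -1.   ]] 
F [-0.27 -0.06  0.1 ] open 0.0915 q [-0.593  0.714  1.561 -0.     0.865  0.975]
```

Close and lift.

```bash
python3 -m crank '[-0.1,0,0,0,0,0,1, -0.1,0,0,0,0,0,1, -0.1,0,0,0,0,0,1, -0.1,0,0,0,0,0,1, -0.1,0,0,0,0,0,1, -0.1,0,0,0,0,0,1, -0.1,0,0,0,0,0,1, -0.1,0,0,0,0,0,1]'
python3 -m crank '[0,0,-1,0,0,0,1, 0,0,-3,0,0,0,1, 0,0,-6,0,0,0,1, 0,0,-10,0,0,0,1, 0,0,-12,0,0,0,1, 0,0,-12,0,0,0,1, 0,0,-12,0,0,0,1, 0,0,-12,0,0,0,1]'
python3 -c "
from h import *
st()"
```

```text
clock: 3.5
ee_pos: [0.5314, -0.2669, 0.0052]
tool_rot: [1.0, 0.001, 0.0, 0.0]
wrist_force: [0.1, -0.5, 0.4]
opening: 0.0515
clock: 4.3
ee_pos: [0.5304, -0.2662, 0.1234]
tool_rot: [1.0, 0.001, -0.001, -0.001]
wrist_force: [0.6, 1.1, -2.6]
opening: 0.051
t 4.3 tcp [ 0.5304 -0.2662  0.1234] 
R
 [[ 1.     0.002 -0.003]
 [ 0.002 -1.     0.002]
 [-0.003 -0.002 -1.   ]] 
F [ 0.6  1.1 -2.6] open 0.051 q [-0.594  0.562  1.467 -0.     1.116  0.974]
```

```bash
python3 -m crank '[0,-4,0,0,0,0,1, -0.5,-9,0,0,0,2,1, -0.8,-14,0,0,0,5,1, -1,-19,0,0,0,8,1, -1.2,-24,0,0,0,11,1, -1.5,-29,0,0,0,14,1, -1.8,-34,0,0,0,17,1, -2,-38,0,0,0,18.6,1]'
python3 -c "
from h import *
st()"
```

```text
clock: 5.1
ee_pos: [0.509, 0.1156, 0.1237]
tool_rot: [0.987, -0.161, -0.002, 0.0]
wrist_force: [0.2, -1.3, -2.0]
opening: 0.0514
t 5.1 tcp [0.509  0.1156 0.1237] 
R
 [[ 0.948 -0.318 -0.003]
 [-0.318 -0.948 -0.   ]
 [-0.003  0.001 -1.   ]] 
F [ 0.24 -1.32 -1.96] open 0.0514 q [0.076 0.445 1.676 0.    1.024 1.97 ]
```

```bash
python3 -m crank '[-1.5,-4,0,0,0,0,1, -3,-7.5,0,0,0,0,1, -3.3,-8.7,0,0,0,0,1, -3.3,-8.7,0,0,0,0,1, -3.3,-8.7,0,0,0,0,1, -3.3,-8.7,0,0,0,0,1, -3.3,-8.7,0,0,0,0,1, -3.3,-8.7,0,0,0,0,1]'
python3 -c "
from h import *
st(); f=grab('wrist','w2.png'); np.savez('w2.npz',**f)"
```

```text
clock: 5.9
ee_pos: [0.507, 0.205, 0.1252]
tool_rot: [0.987, -0.161, 0.0, 0.0]
wrist_force: [-0.1, -0.5, -1.6]
opening: 0.0514
t 5.9 tcp [0.507  0.205  0.1252] 
R
 [[ 0.948 -0.318  0.   ]
 [-0.318 -0.948 -0.   ]
 [ 0.     0.    -1.   ]] 
F [-0.06 -0.5  -1.62] open 0.0514 q [ 0.244  0.482  1.606 -0.     1.054  2.139]
```

View pics/w2.png

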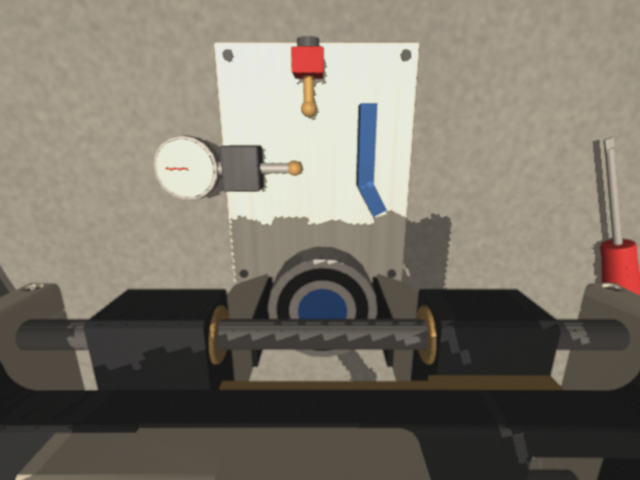

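The wrist view shows the held bearing in front of the nest. The plunger nose is at (295,168), the stop ball at (309,108), the fence's inner edge at x≈360, and the far plate corners near (216,43) and (419,43).

Run:
```python
from h import *
f=dict(np.load('w2.npz')); im=f['image']; hsv=cv2.cvtColor(im,cv2.COLOR_RGB2HSV)
def fit(p):
    vx,vy,x,y=cv2.fitLine(p.astype(np.float32),cv2.DIST_HUBER,0,.01,.01).ravel(); return np.array([x,y]),np.degrees(np.arctan2(vy,vx))
# fence inner top edge rows 108..178
b=(hsv[...,0]>95)&(hsv[...,0]<130)&(hsv[...,1]>90)
e=np.array([[355+np.argmax(b[v,355:385])-.5,v] for v in range(110,176) if b[v,350:385].any()])
e=np.array([[350+np.argmax(b[v,350:385])-.5,v] for v in range(110,176)])
pin=onplane(f,e,.032)[:,:2]; print('inner edge',e[[0,20,40,-1]].tolist(),fit(pin))
r=np.array([[350+np.max(np.where(b[v,350:395])[0])+.5,v] for v in range(112,165)])
pr=onplane(f,r,.032)[:,:2]; print('outer',fit(pr))
# plate edges
pm=(hsv[...,2]>150)&(hsv[...,1]<50)
l=np.array([[np.argmax(pm[v,200:260])+199.5,v] for v in list(range(60,125))+list(range(200,214))]); rr=np.array([[400+np.max(np.where(pm[v,400:440])[0])+.5,v] for v in range(60,205) if pm[v,400:440].any()])
t=np.array([[u,30+np.argmax(pm[30:60,u])-.5] for u in list(range(225,285))+list(range(335,410))])
for n,q in [('left',l),('right',rr),('far',t)]:
    w=onplane(f,q,.012)[:,:2]; print(n,fit(w))
# brass
br=((hsv[...,0]>8)&(hsv[...,0]<30)&(hsv[...,1]>90)&(hsv[...,2]>90)).astype(np.uint8)
n,lab,s,c=cv2.connectedComponentsWithStats(br)
for i in range(1,n):
    if 30<s[i,4]<2000 and c[i][1]<250: print('brass',c[i],s[i],onplane(f,c[i],.022)[0].round(4))
cl=cloud(f); print('plate z',np.median(cl[120:200,310:350,2]),'table',np.median(cl[100:200,450:580,2]))
bl=b.copy(); bl[:250]=0; bl[350:]=0; ys,xs=np.where(bl); print('plug',xs.mean(),ys.mean(),np.median(cl[ys,xs],axis=0))
```

```text
inner edge [[359.5, 110.0], [358.5, 130.0], [357.5, 150.0], [357.5, 175.0]] (array([0.5676406 , 0.15661916], dtype=float32), np.float32(-18.443172))
outer (array([0.5728831 , 0.14252336], dtype=float32), np.float32(-18.678604))
left (array([0.62562805, 0.26438966], dtype=float32), np.float32(-24.664385))
right (array([0.5623741 , 0.09029824], dtype=float32), np.float32(-12.693609))
far (array([0.65395474, 0.16081946], dtype=float32), np.float32(71.45597))
brass [308.36446469  96.35079727] [302  75  14  42 439] [0.6125 0.1799 0.022 ]
brass [294.48993289 167.58389262] [289 161  13  14 149] [0.5678 0.2068 0.022 ]
plate z 0.012367780288822766 table 0.00047068271315892085
plug 322.1531914893617 305.64936170212763 [0.51054439 0.20320061 0.14417131]
```

Run:
```python
from h import *
f=dict(np.load('w2.npz')); im=f['image']; hsv=cv2.cvtColor(im,cv2.COLOR_RGB2HSV)
th=np.radians(-18.55); ex=np.array([np.cos(th),np.sin(th)]); ey=np.array([-ex[1],ex[0]])
nose=np.array([.5678,.2068]); far=np.array([.65395,.16082]); fin=np.array([.56764,.15662])
x0=far@ex-.073; x1=nose@ex+.016; y0=fin@ey+.026; y1=nose@ey-.0225
print('nest x origin: far',x0,'nose',x1,' y: fence',y0,'nose',y1)
O=x1*ex+y0*ey; print('O',O, 'x-avg O',(x0+x1)/2*ex+(y0+y1)/2*ey)
def N(x,y,z): return np.r_[O+(x*ex+y*ey)/1000,z]
for y in (80,-70):
    for x in (73,40,10,-20,-40):
        uv=project(f,N(x,y,.012))[0]; v=int(round(uv[1])); u=int(round(uv[0])); print(y,x,uv.round(1),im[v,u-8:u+9:2].mean(1).astype(int) if 0<=v<480 else '')
pr=(np.array([.6125,.1799])-O); print('brass blob nest',pr@ex,pr@ey)
br=(hsv[...,0]>8)&(hsv[...,0]<30)&(hsv[...,1]>90)&(hsv[...,2]>90)
w=[int(br[v,295:320].sum()) for v in range(74,120)]; print(w)
for v in (107,108,109): print(((onplane(f,(308.5,v),.022)[0][:2]-O)@np.c_[ex,ey]).round(4))
```

```text
nest x origin: far 0.49581293412963684 nose 0.48851102317990386  y: fence 0.3550675336725405 nose 0.35419140283988476
O [0.5760895  0.18120946] x-avg O [0.57941141 0.17963266]
80 73 [211.9  40.9] [149 147 147 146 144 145 150 155 157]
80 40 [216.2  90.6] [151 153 152 148 143 185 228 229 230]
80 10 [219.8 132.5] [151 152 151 148 155 211 228 228 228]
80 -20 [223.1 171.6] [166 111 133 126  99 104 104 103 102]
80 -40 [225.2 196.3] [141 150 151 149 150 193 225 226 227]
-70 73 [419.2  41. ] [146 145 147 151 149 145 142 140 140]
-70 40 [415.5  90.6] [228 229 229 226 187 147 150 148 145]
-70 10 [412.3 132.5] [228 228 228 226 182 149 154 152 149]
-70 -20 [409.4 171.6] [227 227 227 225 182 147 149 148 148]
-70 -40 [407.5 196.2] [225 226 226 215 155 146 148 147 147]
brass blob nest 0.03493542739105218 0.010341926227812435
[0, 2, 9, 10, 12, 11, 11, 11, 11, 10, 10, 10, 10, 9, 9, 9, 10, 10, 10, 10, 10, 10, 9, 9, 10, 10, 10, 10, 10, 12, 12, 14, 14, 14, 14, 14, 14, 14, 13, 12, 10, 7, 3, 0, 0, 0]
[0.0277 0.0103]
[0.027  0.0103]
[0.0263 0.0103]
```

```bash
python3 -m crank '[-0.2,-0.4,3,0,0,0,1, -0.2,-0.4,6,0,0,0,1, -0.2,-0.4,8.5,0,0,0,1, -0.2,-0.4,10,0,0,0,1, -0.2,-0.4,10.6,0,0,0,1, -0.2,-0.4,10.8,0,0,0,1, -0.2,-0.4,10.9,0,0,0,1, -0.2,-0.4,10.9,0,0,0,1]'
python3 -c "
from h import *
st()"
```

```text
clock: 6.75
ee_pos: [0.5068, 0.2106, 0.017]
tool_rot: [0.987, -0.16, 0.001, -0.0]
wrist_force: [-0.6, 0.3, -2.2]
opening: 0.0512
t 6.75 tcp [0.5068 0.2106 0.017 ] 
R
 [[ 0.948 -0.317  0.002]
 [-0.317 -0.948  0.   ]
 [ 0.001 -0.001 -1.   ]] 
F [-0.57  0.33 -2.18] open 0.0512 q [ 0.254  0.635  1.697 -0.     0.808  2.148]
```

```bash
python3 -m crank '[0,0,0.1,0,0,0,1, 0,0,0.15,0,0,0,1, 0,0,0.2,0,0,0,1, 0,0,0.2,0,0,0,1, 0,0,0.2,0,0,0,1, 0,0,0.2,0,0,0,1, 0,0,0.2,0,0,0,1, 0,0,0.2,0,0,0,1]'
```

```text
clock: 7.55
ee_pos: [0.5062, 0.2105, 0.0143]
tool_rot: [0.987, -0.16, 0.0, 0.0]
wrist_force: [0.0, 0.6, -0.8]
opening: 0.0513
```

```bash
python3 -m crank '[0,0,0.05,0,0,0,1, 0,0,0.05,0,0,0,0.3, 0,0,0.05,0,0,0,0, 0,0,0.05,0,0,0,-0.4, 0,0,0,0,0,0,-0.8, 0,0,0,0,0,0,-0.8, 0,0,-1,0,0,0,-0.8, 0,0,-3,0,0,0,-0.8]'
python3 -m crank '[0,0,-4,0,0,0,-0.8, -2,0,-6,0,0,0,1, -5,0,-8,0,0,0,1, -7,0,-8,0,0,0,1, -8,0,-8,0,0,0,1, -8,0,-8,0,0,0,1, -8,0,-8,0,0,0,1, -8,0,-8,0,0,0,1]'
python3 -c "
from h import *
st(); f=grab('wrist','w3.png'); np.savez('w3.npz',**f)"
```

```text
clock: 8.35
ee_pos: [0.5052, 0.2102, 0.0437]
tool_rot: [0.987, -0.16, -0.001, 0.001]
wrist_force: [-0.2, 0.0, -0.5]
opening: 0.0817
clock: 9.15
ee_pos: [0.4311, 0.2356, 0.1239]
tool_rot: [0.987, -0.161, 0.0, 0.0]
wrist_force: [-0.2, 0.8, 0.0]
opening: 0.0313
t 9.15 tcp [0.4311 0.2356 0.1239] 
R
 [[ 0.948 -0.317  0.   ]
 [-0.317 -0.948 -0.   ]
 [ 0.     0.    -1.   ]] 
F [-0.15  0.8   0.04] open 0.0313 q [ 0.344  0.394  1.761 -0.     0.986  2.238]
```

View pics/w3.png

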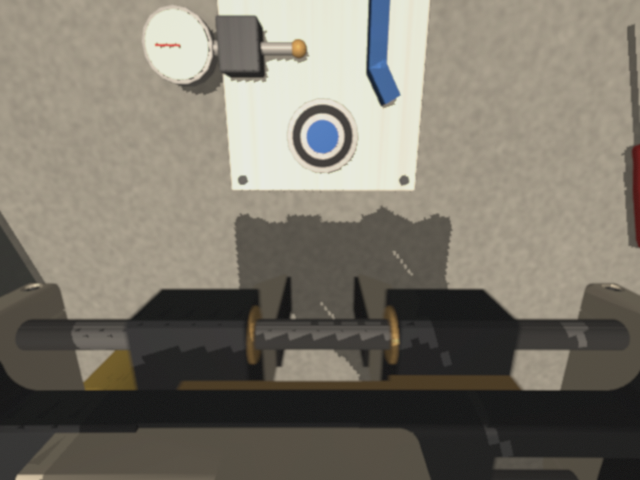

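The bearing lies flat on the entry at (322,136), free of the gripper.

```bash
cat >> h.py <<'E'
th=np.radians(-18.55); ex=np.array([np.cos(th),np.sin(th)]); ey=np.array([-ex[1],ex[0]]); O=np.array([.5761,.1812])
def nest(p): return ((np.atleast_2d(p)[:,:2]-O)@np.c_[ex,ey]*1000).round(2)
def plug(f,near,z=.032,rad=25):
    hsv=cv2.cvtColor(f['image'],cv2.COLOR_RGB2HSV); b=((hsv[...,0]>95)&(hsv[...,0]<130)&(hsv[...,1]>110)).astype(np.uint8)
    n,l,s,c=cv2.connectedComponentsWithStats(b); i=max((i for i in range(1,n) if np.hypot(*(c[i]-near))<rad),key=lambda i:s[i,4])
    return c[i],s[i,4],onplane(f,c[i],z)[0]
def ns():
    s=telemetry.observe(); F=np.array(s['wrist_force']); r=R.from_quat(s['tool_rot']).as_matrix()
    print('t',round(s['clock'],2),'tcp nest',nest(s['ee_pos'])[0],'z',round(s['ee_pos'][2]*1000,2),'Fx,Fy,Fz nest',(F[:2]@ex).round(2),(F[:2]@ey).round(2),F[2].round(2),'yaw',np.degrees(np.arctan2(r[1,0],r[0,0])).round(2),'open',s['opening'])
E
python3 - <<'E'
from h import *
f=dict(np.load('w3.npz')); c,a,p=plug(f,(322,136)); print(c,a,p,nest(p))
cl=cloud(f); m=(cl[...,2]>.024)&(cl[...,2]<.04)&(np.hypot(cl[...,0]-p[0],cl[...,1]-p[1])<.033)
print(cv2.minEnclosingCircle((cl[m][:,:2]*1000).astype(np.float32)),np.percentile(cl[m][:,2],[5,50,95])); ns()
E
```

```text
[322.05156038 136.11804613] 737 [0.50712596 0.20982271 0.032     ] [[-74.5    5.19]]
((506.968017578125, 209.55075073242188), 25.830442428588867) [0.03142767 0.03264713 0.03393656]
t 9.2 tcp nest [-154.82    5.34] z 123.83 Fx,Fy,Fz nest 0.04 1.14 0.48 yaw -18.51 open 0.027416129089726456
```

```bash
python3 -m crank '[1,0.1,3,0,0,0,1, 2.5,0.1,7,0,0,0,1, 3.3,0.1,9.5,0,0,0,1, 3.3,0.1,10.3,0,0,0,1, 3.3,0.1,10.7,0,0,0,1, 3.3,0.1,10.7,0,0,0,1, 3.3,0.1,10.7,0,0,0,1, 3.3,0.1,10.7,0,0,0,1]'
python3 -c "
from h import *
ns()
f=grab('wrist'); c,a,p=plug(f,(322,230),rad=80); print(c,a,nest(p))"
```

```text
clock: 10.0
ee_pos: [0.4618, 0.2248, 0.0184]
tool_rot: [0.987, -0.16, 0.001, -0.0]
wrist_force: [0.6, 0.3, -0.3]
opening: 0.0005
t 10.0 tcp nest [-122.25    4.98] z 18.4 Fx,Fy,Fz nest 0.48 0.51 -0.33 yaw -18.45 open 0.0005051920474338126
[320.97920892 211.32809331] 1972 [[-74.65   5.28]]
```

```bash
python3 -m crank '[0.6,0,0.15,0,0,0,1, 1,0,0.15,0,0,0,1, 1.2,0,0.15,0,0,0,1, 1.4,0,0.15,0,0,0,1, 1.6,0.05,0.15,0,0,0,1, 1.8,0.1,0.15,0,0,0,1, 2,0.15,0.15,0,0,0,1, 2.2,0.2,0.15,0,0,0,1]'
python3 -c "
from h import *
ns()
f=grab('wrist'); c,a,p=plug(f,(322,230),rad=80); print(c,a,nest(p))"
```

```text
clock: 10.85
ee_pos: [0.4816, 0.2154, 0.0157]
tool_rot: [0.987, -0.16, -0.0, 0.0]
wrist_force: [-0.1, 0.8, -0.4]
opening: 0.0007
t 10.85 tcp nest [-100.51    2.37] z 15.65 Fx,Fy,Fz nest -0.39 0.69 -0.36 yaw -18.47 open 0.0007004375338608225
[318.41085271 233.87596899] 1935 [[-62.49   3.82]]
```

```bash
python3 -m crank '[0.3,0.05,0,0,0,0,1, 0.6,0.1,0,0,0,0,1, 0.9,0.15,0,0,0,0,1, 1.2,0.2,0,0,0,0,1, 1.5,0.25,0,0,0,0,1, 1.7,0.3,0,0,0,0,1, 1.9,0.35,0,0,0,0,1, 2,0.4,0,0,0,0,1]'
python3 -c "
from h import *
ns()
f=grab('wrist','w4.png'); c,a,p=plug(f,(322,230),rad=80); print(c,a,nest(p))"
```

```text
clock: 11.7
ee_pos: [0.4994, 0.2053, 0.0157]
tool_rot: [0.987, -0.161, 0.0, 0.0]
wrist_force: [0.2, -0.2, 0.3]
opening: 0.0006
t 11.7 tcp nest [-80.42  -1.54] z 15.72 Fx,Fy,Fz nest 0.27 -0.07 0.29 yaw -18.47 open 0.0006406197924021713
[313.51736651 233.67029549] 1929 [[-42.31   2.06]]
```

View pics/w4.png

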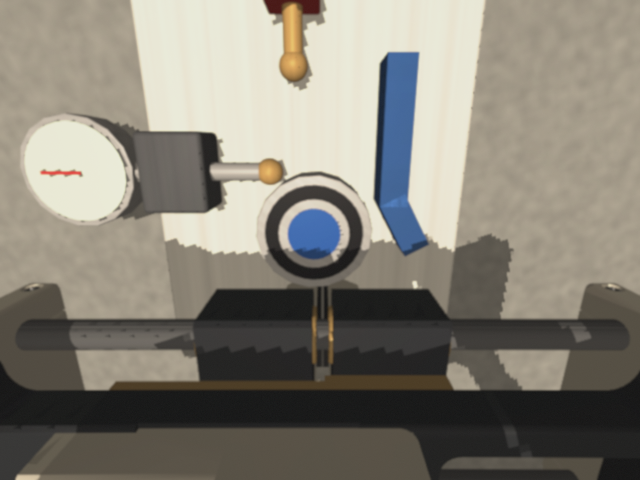

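```bash
python3 -m crank '[0.2,-0.1,0,0,0,0,1, 0.4,-0.15,0,0,0,0,1, 0.7,-0.15,0,0,0,0,1, 1,-0.15,0,0,0,0,1, 1.3,-0.15,0,0,0,0,1, 1.5,-0.15,0,0,0,0,1, 1.7,-0.15,0,0,0,0,1, 1.9,-0.15,0,0,0,0,1]'
python3 -c "
from h import *
ns()
f=grab('wrist'); c,a,p=plug(f,(322,230),rad=50); print(c,a,nest(p))"
```

```text
clock: 12.55
ee_pos: [0.5177, 0.2007, 0.0155]
tool_rot: [0.987, -0.161, -0.0, 0.0]
wrist_force: [-3.7, 1.0, -1.4]
opening: 0.0005
t 12.55 tcp nest [-61.57  -0.1 ] z 15.52 Fx,Fy,Fz nest -3.8 -0.2 -1.4 yaw -18.47 open 0.0005173867924614981
[322.79414784 234.43839836] 1948 [[-23.76  -0.61]]
```

```bash
python3 -m crank '[0.1,0,0,0,0,0,1, 0.2,0,0,0,0,0,1, 0.3,0,0,0,0,0,1, 0.4,0,0,0,0,0,1, 0.5,0,0,0,0,0,1, 0.6,0,0,0,0,0,1, 0.7,0,0,0,0,0,1, 0.8,0,0,0,0,0,1]'
python3 -c "
from h import *
ns()
f=grab('wrist'); c,a,p=plug(f,(322,230),rad=50); print(c,a,nest(p))"
```

```text
clock: 13.4
ee_pos: [0.5255, 0.1982, 0.0157]
tool_rot: [0.987, -0.16, 0.0, 0.0]
wrist_force: [-3.1, 0.5, -0.2]
opening: 0.0001
t 13.4 tcp nest [-53.37   0.06] z 15.74 Fx,Fy,Fz nest -3.1 -0.52 -0.21 yaw -18.47 open 0.00011337020114077971
[323.12809917 234.21797521] 1936 [[-15.56  -0.62]]
```

```bash
python3 -m crank '[0.05,0,0,0,0,0,1, 0.1,0,0,0,0,0,1, 0.15,0,0,0,0,0,1, 0.2,0,0,0,0,0,1, 0.25,0,0,0,0,0,1, 0.3,0,0,0,0,0,1, 0.35,0,0,0,0,0,1, 0.4,0,0,0,0,0,1]'
python3 -c "
from h import *
ns()
f=grab('wrist','w5.png'); c,a,p=plug(f,(322,230),rad=50); print(c,a,nest(p))
hsv=cv2.cvtColor(f['image'],cv2.COLOR_RGB2HSV)
br=((hsv[...,0]>8)&(hsv[...,0]<30)&(hsv[...,1]>90)&(hsv[...,2]>70)).astype(np.uint8); br[:,:240]=0; br[:,340:]=0; br[260:]=0
n,lab,s,cc=cv2.connectedComponentsWithStats(br)
for i in range(1,n):
    if s[i,4]>60: print(s[i],cc[i],nest(onplane(f,cc[i],.022)))
    if s[i,4]>60: 
        dt=cv2.distanceTransform((lab==i).astype(np.uint8),cv2.DIST_L2,5); v,u=np.unravel_index(dt.argmax(),dt.shape); print('inscribed',u,v,dt.max(),nest(onplane(f,(u,v),.022)))
print('pix/mm check',nest(onplane(f,(300,150),.022)),nest(onplane(f,(300,151),.022)))
"
```

```text
clock: 14.25
ee_pos: [0.5292, 0.197, 0.0157]
tool_rot: [0.987, -0.16, 0.0, 0.0]
wrist_force: [-2.3, 1.2, -1.2]
opening: 0.0002
t 14.25 tcp nest [-4.949e+01  3.000e-02] z 15.71 Fx,Fy,Fz nest -2.53 0.44 -1.17 yaw -18.47 open 0.00023652640778684935
[323.15360825 234.24896907] 1940 [[-11.68  -0.62]]
[ 286   90   26   67 1273] [298.06127258 124.47132757] [[34.96 10.34]]
inscribed 298 144 12.590698 [[26.82 10.52]]
[247 226  20  23 384] [256.33854167 237.32552083] [[-16.13  31.26]]
inscribed 256 238 10.0 [[-16.46  31.44]]
pix/mm check [[24.27  9.69]] [[23.84  9.69]]
```

View pics/w5.png

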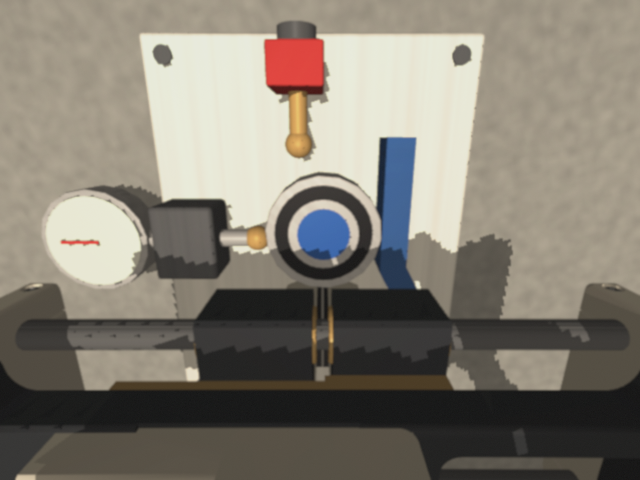

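The bearing is at (323,234) on the fence and past the plunger nose. The stop ball is at (298,144), about 8 mm further travel to contact.

```bash
python3 -m crank '[0.05,0,0,0,0,0,1, 0.1,0,0,0,0,0,1, 0.15,0,0,0,0,0,1, 0.2,0,0,0,0,0,1, 0.25,0,0,0,0,0,1, 0.3,0,0,0,0,0,1, 0.35,0,0,0,0,0,1, 0.4,0,0,0,0,0,1]'
python3 -c "
from h import *
ns()"; python3 -m crank '[0.03,0,0,0,0,0,1, 0.06,0,0,0,0,0,1, 0.08,0,0,0,0,0,1, 0.1,0,0,0,0,0,1, 0.1,0,0,0,0,0,1, 0.1,0,0,0,0,0,1, 0.1,0,0,0,0,0,1, 0.1,0,0,0,0,0,1]'
python3 -c "
from h import *
ns()
f=grab('wrist'); c,a,p=plug(f,(322,230),rad=50); print(c,a,nest(p))"
```

```text
clock: 15.1
ee_pos: [0.533, 0.1957, 0.0157]
tool_rot: [0.987, -0.16, 0.0, 0.0]
wrist_force: [-1.4, 0.9, -1.7]
opening: 0.0004
t 15.1 tcp nest [-45.46   0.06] z 15.74 Fx,Fy,Fz nest -1.65 0.41 -1.69 yaw -18.47 open 0.00035084661863617146
clock: 15.9
ee_pos: [0.5339, 0.1954, 0.0158]
tool_rot: [0.987, -0.16, 0.0, 0.0]
wrist_force: [-0.7, -0.7, -1.5]
opening: 0.0007
t 15.9 tcp nest [-44.49   0.07] z 15.77 Fx,Fy,Fz nest -0.48 -0.92 -1.55 yaw -18.47 open 0.0006677608746155928
[323.25308642 234.01080247] 1944 [[-6.59 -0.65]]
```

```bash
python3 -m crank '[0.02,0,0,0,0,0,1, 0.04,0,0,0,0,0,1, 0.06,0,0,0,0,0,1, 0.08,0,0,0,0,0,1, 0.1,0,0,0,0,0,1, 0.1,0,0,0,0,0,1, 0.1,0,0,0,0,0,1, 0.1,0,0,0,0,0,1]'
python3 -c "
from h import *
ns()"; python3 -m crank '[0.01,0,0,0,0,0,1, 0.02,0,0,0,0,0,1, 0.03,0,0,0,0,0,1, 0.04,0,0,0,0,0,1, 0.04,0,0,0,0,0,1, 0.04,0,0,0,0,0,1, 0.04,0,0,0,0,0,1, 0.04,0,0,0,0,0,1]'
python3 -c "
from h import *
ns()
f=grab('wrist'); c,a,p=plug(f,(322,230),rad=50); print(c,a,nest(p))"
```

```text
clock: 16.75
ee_pos: [0.5349, 0.1951, 0.0158]
tool_rot: [0.987, -0.16, 0.0, 0.0]
wrist_force: [-1.6, 0.3, -0.3]
opening: 0.0003
t 16.75 tcp nest [-43.51   0.05] z 15.75 Fx,Fy,Fz nest -1.6 -0.22 -0.29 yaw -18.47 open 0.0002836376001670929
clock: 17.55
ee_pos: [0.5352, 0.195, 0.0157]
tool_rot: [0.987, -0.16, 0.0, 0.0]
wrist_force: [-1.0, 0.6, -1.6]
opening: 0.0003
t 17.55 tcp nest [-43.2    0.07] z 15.71 Fx,Fy,Fz nest -1.19 0.26 -1.56 yaw -18.47 open 0.0002573024584957237
[323.10910031 234.21509824] 1934 [[-5.36 -0.61]]
```

```bash
python3 -m crank '[0.01,0,0,0,0,0,1, 0.02,0,0,0,0,0,1, 0.03,0,0,0,0,0,1, 0.04,0,0,0,0,0,1, 0.04,0,0,0,0,0,1, 0.04,0,0,0,0,0,1, 0.04,0,0,0,0,0,1, 0.04,0,0,0,0,0,1]'
python3 -c "
from h import *
ns()"
```

```text
clock: 18.4
ee_pos: [0.5355, 0.1949, 0.0157]
tool_rot: [0.987, -0.16, 0.0, 0.0]
wrist_force: [-2.0, 0.8, 0.2]
opening: 0.0001
t 18.4 tcp nest [-4.279e+01  4.000e-02] z 15.7 Fx,Fy,Fz nest -2.2 0.14 0.22 yaw -18.47 open 0.00010431131553739412
```

```bash
python3 -m crank '[0.01,0,0,0,0,0,1, 0.02,0,0,0,0,0,1, 0.03,0,0,0,0,0,1, 0.04,0,0,0,0,0,1, 0.04,0,0,0,0,0,1, 0.04,0,0,0,0,0,1, 0.04,0,0,0,0,0,1, 0.04,0,0,0,0,0,1]'
python3 -c "
from h import *
ns()"
```

```text
clock: 19.2
ee_pos: [0.536, 0.1947, 0.0157]
tool_rot: [0.987, -0.16, 0.0, 0.0]
wrist_force: [-0.9, 0.9, -0.5]
opening: 0.0004
t 19.2 tcp nest [-42.36   0.06] z 15.72 Fx,Fy,Fz nest -1.12 0.54 -0.5 yaw -18.47 open 0.00036128419451469506
```

```bash
python3 -m crank '[0.01,0,0,0,0,0,1, 0.02,0,0,0,0,0,1, 0.03,0,0,0,0,0,1, 0.04,0,0,0,0,0,1, 0.04,0,0,0,0,0,1, 0.04,0,0,0,0,0,1, 0.04,0,0,0,0,0,1, 0.04,0,0,0,0,0,1]'
python3 -c "
from h import *
ns()"
```

```text
clock: 20.0
ee_pos: [0.5363, 0.1946, 0.0157]
tool_rot: [0.987, -0.16, 0.0, 0.0]
wrist_force: [-1.1, 0.7, 0.2]
opening: 0.0002
t 20.0 tcp nest [-41.97   0.06] z 15.73 Fx,Fy,Fz nest -1.24 0.31 0.25 yaw -18.47 open 0.000201144756201628
```

```bash
python3 -m crank '[0.01,0,0,0,0,0,1, 0.02,0,0,0,0,0,1, 0.03,0,0,0,0,0,1, 0.03,0,0,0,0,0,1, 0.03,0,0,0,0,0,1, 0.03,0,0,0,0,0,1, 0.03,0,0,0,0,0,1, 0.03,0,0,0,0,0,1]'
python3 -c "
from h import *
ns()
f=grab('wrist'); c,a,p=plug(f,(322,230),rad=50); print(c,a,nest(p))"
```

```text
clock: 20.8
ee_pos: [0.5366, 0.1945, 0.0157]
tool_rot: [0.987, -0.16, 0.0, 0.0]
wrist_force: [-1.5, -0.1, 0.5]
opening: 0.0003
t 20.8 tcp nest [-4.167e+01  4.000e-02] z 15.71 Fx,Fy,Fz nest -1.43 -0.58 0.5 yaw -18.47 open 0.0002811685215357881
[323.06632124 234.14870466] 1930 [[-3.81 -0.59]]
```

```bash
python3 -m crank '[0.01,0,0,0,0,0,1, 0.02,0,0,0,0,0,1, 0.03,0,0,0,0,0,1, 0.03,0,0,0,0,0,1, 0.03,0,0,0,0,0,1, 0.03,0,0,0,0,0,1, 0.03,0,0,0,0,0,1, 0.03,0,0,0,0,0,1]'
python3 -c "
from h import *
ns()"
```

```text
clock: 21.65
ee_pos: [0.5368, 0.1944, 0.0157]
tool_rot: [0.987, -0.16, 0.0, 0.0]
wrist_force: [-2.3, -0.1, 0.2]
opening: 0.0004
t 21.65 tcp nest [-4.142e+01  3.000e-02] z 15.7 Fx,Fy,Fz nest -2.13 -0.86 0.21 yaw -18.47 open 0.00044601213708799403
```

```bash
python3 -m crank '[0.01,0,0,0,0,0,1, 0.02,0,0,0,0,0,1, 0.03,0,0,0,0,0,1, 0.03,0,0,0,0,0,1, 0.03,0,0,0,0,0,1, 0.03,0,0,0,0,0,1, 0.03,0,0,0,0,0,1, 0.03,0,0,0,0,0,1]'
python3 -c "
from h import *
ns()"
```

```text
clock: 22.45
ee_pos: [0.5372, 0.1943, 0.0157]
tool_rot: [0.987, -0.16, 0.0, 0.0]
wrist_force: [-2.3, -0.2, -0.4]
opening: 0.0003
t 22.45 tcp nest [-41.08   0.05] z 15.7 Fx,Fy,Fz nest -2.15 -0.93 -0.41 yaw -18.47 open 0.0002788862183270649
```

```bash
python3 -m crank '[0.01,0,0,0,0,0,1, 0.02,0,0,0,0,0,1, 0.03,0,0,0,0,0,1, 0.03,0,0,0,0,0,1, 0.03,0,0,0,0,0,1, 0.03,0,0,0,0,0,1, 0.03,0,0,0,0,0,1, 0.03,0,0,0,0,0,1]'
python3 -c "
from h import *
ns()"
```

```text
clock: 23.25
ee_pos: [0.5373, 0.1942, 0.0157]
tool_rot: [0.987, -0.161, -0.0, 0.0]
wrist_force: [-3.4, 1.1, -0.1]
opening: -0.0
t 23.25 tcp nest [-4.09e+01  2.00e-02] z 15.68 Fx,Fy,Fz nest -3.55 -0.05 -0.12 yaw -18.47 open -4.4760345623195345e-05
```

```bash
python3 -m crank '[0.01,0,0,0,0,0,1, 0.02,0,0,0,0,0,1, 0.02,0,0,0,0,0,1, 0.02,0,0,0,0,0,1, 0.02,0,0,0,0,0,1, 0.02,0,0,0,0,0,1, 0.02,0,0,0,0,0,1, 0.02,0,0,0,0,0,1]'
python3 -c "
from h import *
ns()
f=grab('wrist'); c,a,p=plug(f,(322,230),rad=50); print(c,a,nest(p)); ns()"
```

```text
clock: 24.05
ee_pos: [0.5375, 0.1942, 0.0157]
tool_rot: [0.987, -0.16, -0.0, 0.0]
wrist_force: [-3.0, 1.1, 0.8]
opening: 0.0005
t 24.05 tcp nest [-4.075e+01  1.000e-02] z 15.67 Fx,Fy,Fz nest -3.22 0.05 0.83 yaw -18.47 open 0.00048244222168754503
[323.00878553 234.38191214] 1935 [[-2.97 -0.62]]
t 24.1 tcp nest [-4.072e+01 -1.000e-02] z 15.67 Fx,Fy,Fz nest -4.19 -0.22 0.54 yaw -18.47 open 0.0005149122373751502
```

```bash
python3 -m crank '[0.01,0,0,0,0,0,1, 0.02,0,0,0,0,0,1, 0.02,0,0,0,0,0,1, 0.02,0,0,0,0,0,1, 0.02,0,0,0,0,0,1, 0.02,0,0,0,0,0,1, 0.02,0,0,0,0,0,1, 0.02,0,0,0,0,0,1]'
python3 -c "
from h import *
ns()"
```

```text
clock: 24.9
ee_pos: [0.5375, 0.1941, 0.0156]
tool_rot: [0.987, -0.16, -0.0, 0.0]
wrist_force: [-4.3, 1.4, 2.3]
opening: 0.0005
t 24.9 tcp nest [-4.069e+01 -2.000e-02] z 15.64 Fx,Fy,Fz nest -4.53 -0.02 2.26 yaw -18.47 open 0.0005382894277401307
```

```bash
python3 -m crank '[0.01,0,0,0,0,0,1, 0.02,0,0,0,0,0,1, 0.02,0,0,0,0,0,1, 0.02,0,0,0,0,0,1, 0.02,0,0,0,0,0,1, 0.02,0,0,0,0,0,1, 0.02,0,0,0,0,0,1, 0.02,0,0,0,0,0,1]'
python3 -c "
from h import *
ns()"
```

```text
clock: 25.7
ee_pos: [0.5376, 0.1941, 0.0156]
tool_rot: [0.987, -0.16, -0.0, 0.0]
wrist_force: [-6.0, 1.9, 2.0]
opening: 0.0004
t 25.7 tcp nest [-4.063e+01 -4.000e-02] z 15.65 Fx,Fy,Fz nest -6.33 -0.07 1.98 yaw -18.47 open 0.0004471557743758419
```

```bash
python3 -m crank '[0.01,0,0,0,0,0,1, 0.02,0,0,0,0,0,1, 0.03,0,0,0,0,0,1, 0.04,0,0,0,0,0,1, 0.04,0,0,0,0,0,1, 0.04,0,0,0,0,0,1, 0.04,0,0,0,0,0,1, 0.04,0,0,0,0,0,1]'
python3 -c "
from h import *
ns()
f=grab('wrist'); c,a,p=plug(f,(322,230),rad=50); print(c,a,nest(p)); ns()"
```

```text
clock: 26.5
ee_pos: [0.5376, 0.194, 0.0156]
tool_rot: [0.987, -0.16, -0.001, 0.0]
wrist_force: [-6.7, 1.5, 2.5]
opening: 0.0006
t 26.5 tcp nest [-40.56  -0.06] z 15.64 Fx,Fy,Fz nest -6.84 -0.68 2.53 yaw -18.47 open 0.0005825937202439803
[322.9378882  234.56055901] 1932 [[-2.8  -0.63]]
t 26.55 tcp nest [-40.52  -0.06] z 15.65 Fx,Fy,Fz nest -6.53 -0.16 3.07 yaw -18.47 open -5.194069301180549e-06
```

```bash
python3 -m crank '[0.01,0,0,0,0,0,1, 0.02,0,0,0,0,0,1, 0.03,0,0,0,0,0,1, 0.04,0,0,0,0,0,1, 0.04,0,0,0,0,0,1, 0.04,0,0,0,0,0,1, 0.04,0,0,0,0,0,1, 0.04,0,0,0,0,0,1]'
python3 -c "
from h import *
ns()"
```

```text
clock: 27.35
ee_pos: [0.5377, 0.194, 0.0156]
tool_rot: [0.987, -0.16, -0.001, 0.0]
wrist_force: [-8.5, 2.1, 3.6]
opening: 0.0004
t 27.35 tcp nest [-40.47  -0.07] z 15.63 Fx,Fy,Fz nest -8.75 -0.67 3.6 yaw -18.46 open 0.000411731961207127
```

```bash
python3 -m crank '[0.01,0,0,0,0,0,1, 0.02,0,0,0,0,0,1, 0.03,0,0,0,0,0,1, 0.03,0,0,0,0,0,1, 0.03,0,0,0,0,0,1, 0.03,0,0,0,0,0,1, 0.03,0,0,0,0,0,1, 0.03,0,0,0,0,0,1]'
python3 -c "
from h import *
ns()"
```

```text
clock: 28.15
ee_pos: [0.5377, 0.194, 0.0156]
tool_rot: [0.987, -0.16, -0.001, 0.0]
wrist_force: [-8.3, 2.4, 4.1]
opening: 0.0004
t 28.15 tcp nest [-40.44  -0.11] z 15.6 Fx,Fy,Fz nest -8.64 -0.38 4.12 yaw -18.47 open 0.00039557678615912
```

```bash
python3 -m crank '[0.01,0,0,0,0,0,1, 0.02,0,0,0,0,0,1, 0.03,0,0,0,0,0,1, 0.04,0,0,0,0,0,1, 0.05,0,0,0,0,0,1, 0.05,0,0,0,0,0,1, 0.05,0,0,0,0,0,1, 0.05,0,0,0,0,0,1]'
python3 -c "
from h import *
ns()
f=grab('wrist'); ns(); f=grab('wrist'); ns(); f=grab('wrist'); c,a,p=plug(f,(322,230),rad=50); print(c,a,nest(p)); ns()"
```

```text
clock: 28.95
ee_pos: [0.5378, 0.1939, 0.0156]
tool_rot: [0.987, -0.16, -0.002, 0.0]
wrist_force: [-9.5, 2.8, 4.9]
opening: 0.0007
t 28.95 tcp nest [-40.39  -0.12] z 15.62 Fx,Fy,Fz nest -9.88 -0.37 4.85 yaw -18.46 open 0.0006960274579153227
t 29.0 tcp nest [-40.35  -0.11] z 15.65 Fx,Fy,Fz nest -9.87 -0.07 4.87 yaw -18.47 open 0.00036484924416282086
t 29.05 tcp nest [-40.35  -0.11] z 15.63 Fx,Fy,Fz nest -9.74 0.43 4.89 yaw -18.46 open 0.0002801922280103379
[322.68581781 234.76501035] 1932 [[-2.68 -0.57]]
t 29.1 tcp nest [-40.36  -0.12] z 15.62 Fx,Fy,Fz nest -10.4 -0.7 5.66 yaw -18.46 open 0.0006370988056686666
```

```bash
python3 -m crank '[0.02,0,0,0,0,0,1, 0.03,0,0,0,0,0,1, 0.04,0,0,0,0,0,1, 0.05,0,0,0,0,0,1, 0.06,0,0,0,0,0,1, 0.06,0,0,0,0,0,1, 0.06,0,0,0,0,0,1, 0.06,0,0,0,0,0,1]'
python3 -c "
from h import *
ns()
for _ in range(3): grab('wrist'); ns()"
```

```text
clock: 29.9
ee_pos: [0.5378, 0.1939, 0.0156]
tool_rot: [0.987, -0.16, -0.002, 0.0]
wrist_force: [-11.1, 4.0, 6.8]
opening: 0.0001
t 29.9 tcp nest [-40.31  -0.16] z 15.59 Fx,Fy,Fz nest -11.78 0.25 6.82 yaw -18.46 open 6.117586195139536e-05
t 29.95 tcp nest [-40.32  -0.14] z 15.61 Fx,Fy,Fz nest -12.6 -0.68 6.14 yaw -18.46 open 0.0004405462534569712
t 30.0 tcp nest [-40.3   -0.14] z 15.61 Fx,Fy,Fz nest -11.74 0.38 6.55 yaw -18.46 open 0.0007113146323097454
t 30.05 tcp nest [-40.26  -0.17] z 15.64 Fx,Fy,Fz nest -11.97 0.31 6.83 yaw -18.46 open 0.0003853376751863162
```

```bash
python3 -m crank '[0.02,0,0,0,0,0,1, 0.03,0,0,0,0,0,1, 0.03,0,0,0,0,0,1, 0.03,0,0,0,0,0,1, 0.03,0,0,0,0,0,1, 0.03,0,0,0,0,0,1, 0.03,0,0,0,0,0,1, 0.03,0,0,0,0,0,1]'
python3 -c "
from h import *
ns()
for _ in range(4): f=grab('wrist'); ns()
c,a,p=plug(f,(322,230),rad=50); print(c,a,nest(p))"
```

```text
clock: 30.85
ee_pos: [0.5379, 0.1939, 0.0156]
tool_rot: [0.987, -0.16, -0.002, 0.0]
wrist_force: [-12.4, 4.0, 7.4]
opening: 0.0004
t 30.85 tcp nest [-40.24  -0.16] z 15.59 Fx,Fy,Fz nest -13.0 -0.15 7.44 yaw -18.46 open 0.00040252754307074676
t 30.9 tcp nest [-40.26  -0.17] z 15.59 Fx,Fy,Fz nest -12.81 0.16 6.59 yaw -18.47 open 0.0003229362960811324
t 30.95 tcp nest [-40.27  -0.17] z 15.61 Fx,Fy,Fz nest -11.48 -0.48 7.31 yaw -18.46 open 0.0005056207600324596
t 31.0 tcp nest [-40.25  -0.17] z 15.59 Fx,Fy,Fz nest -12.56 0.42 8.15 yaw -18.46 open 0.0005486266240047702
t 31.05 tcp nest [-40.27  -0.15] z 15.61 Fx,Fy,Fz nest -12.69 -0.1 6.85 yaw -18.46 open 0.00043123040400783994
[322.62363919 234.94142043] 1929 [[-2.6  -0.58]]
```

```bash
python3 -m crank '[0.02,0,0,0,0,0,1, 0.02,0,0,0,0,0,1, 0.02,0,0,0,0,0,1, 0.02,0,0,0,0,0,1, 0.02,0,0,0,0,0,1, 0.02,0,0,0,0,0,1, 0.02,0,0,0,0,0,1, 0.02,0,0,0,0,0,1]'
python3 -c "
from h import *
ns()
for _ in range(4): f=grab('wrist'); ns()
cv2.imwrite('pics/w6.png',f['image'][...,::-1])"
```

```text
clock: 31.85
ee_pos: [0.5379, 0.1938, 0.0156]
tool_rot: [0.987, -0.16, -0.003, 0.0]
wrist_force: [-11.8, 4.6, 7.5]
opening: 0.0005
t 31.85 tcp nest [-40.24  -0.17] z 15.6 Fx,Fy,Fz nest -12.67 0.56 7.5 yaw -18.46 open 0.0004771565327735513
t 31.9 tcp nest [-40.24  -0.17] z 15.6 Fx,Fy,Fz nest -13.08 -0.64 6.81 yaw -18.46 open 0.0007508724906367054
t 31.95 tcp nest [-40.22  -0.17] z 15.61 Fx,Fy,Fz nest -13.22 -0.34 7.89 yaw -18.46 open 0.0002930379510190899
t 32.0 tcp nest [-40.25  -0.17] z 15.58 Fx,Fy,Fz nest -12.84 0.22 7.58 yaw -18.46 open 0.00024011625710162522
t 32.05 tcp nest [-40.23  -0.17] z 15.59 Fx,Fy,Fz nest -12.55 0.61 8.1 yaw -18.46 open 0.0004934342308422967
```

View pics/w6.png

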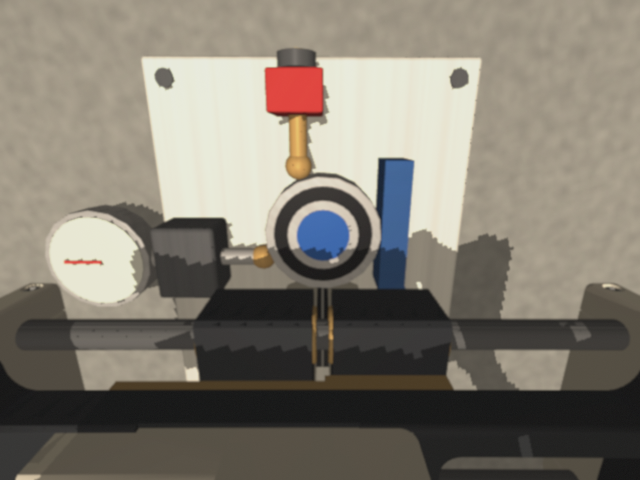

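The bearing touches the stop ball at (298,165), the fence and the plunger nose at (262,257). The push holds at about 13 N, so I back off.

```bash
python3 -m crank '[-0.08,0,0,0,0,0,1, -0.16,0,0,0,0,0,1, -0.24,0,0,0,0,0,1, -0.32,0,0,0,0,0,1, -0.45,0,0,0,0,0,1, -0.7,0,0,0,0,0,1, -1.2,0,0,0,0,0,1, -2,0,0,0,0,0,1]'
python3 -c "
from h import *
ns()"
python3 -m crank '[-1,0,0,0,0,0,1, -2.5,0,-1,0,0,0,1, -4,0,-3,0,0,0,1, -6,0,-6,0,0,0,1, -6,0,-8,0,0,0,1, -6,0,-8,0,0,0,1, -6,0,-8,0,0,0,1, -6,0,-8,0,0,0,1]'
python3 -c "
from h import *
ns()
f=grab('wrist','w7.png'); np.savez('w7.npz',**f)
c,a,p=plug(f,(322,100),rad=80); print(c,a,nest(p))
cl=cloud(f); m=(np.hypot(cl[...,0]-p[0],cl[...,1]-p[1])<.023); q=cl[m]; A=np.c_[q[:,:2]-p[:2],np.ones(len(q))]; print('top plane',np.linalg.lstsq(A,q[:,2],rcond=None)[0])
g=grab('top','t2.png')"
```

```text
clock: 32.85
ee_pos: [0.5219, 0.1996, 0.0158]
tool_rot: [0.987, -0.161, 0.001, -0.0]
wrist_force: [0.5, -0.8, 0.7]
opening: 0.0004
t 32.85 tcp nest [-57.28   0.16] z 15.84 Fx,Fy,Fz nest 0.72 -0.62 0.65 yaw -18.5 open 0.0003803257394694137
clock: 33.65
ee_pos: [0.464, 0.2183, 0.0947]
tool_rot: [0.987, -0.161, -0.001, 0.0]
wrist_force: [0.7, 0.1, -0.5]
opening: 0.0007
t 33.65 tcp nest [-118.12   -0.48] z 94.71 Fx,Fy,Fz nest 0.65 0.27 -0.55 yaw -18.47 open 0.0006682232999236466
[375.38425593  84.86232926] 2782 [[ -8.26 -33.16]]
top plane [0.28581148 0.45142794 0.02524666]
```

View pics/w7.png

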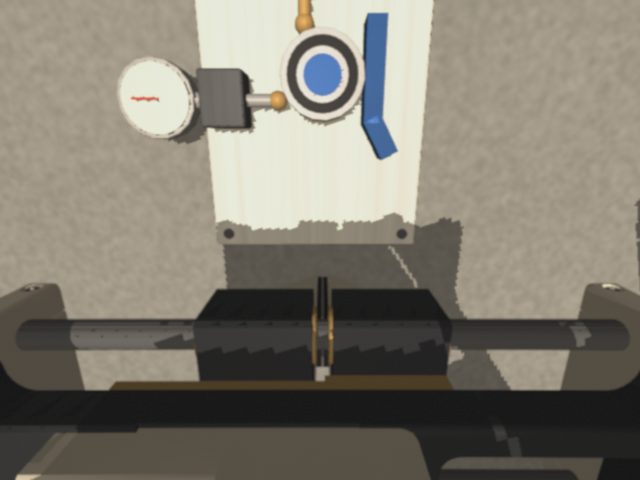

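View pics/t2.png

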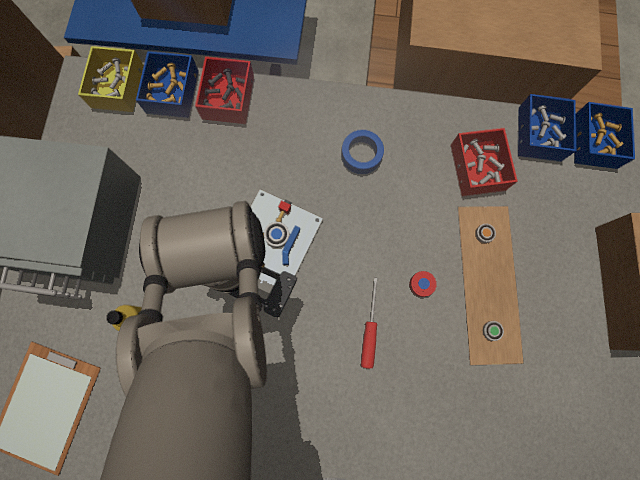

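The wrist view shows the released bearing at (322,74), touching the ball at (304,24), the nose at (278,100) and the fence edge. The top view shows the other things where they were. My numeric check merged the plug with the fence mask, so I repeat it around the right pixel.

Run:
```python
from h import *
f=dict(np.load('w7.npz')); c,a,p=plug(f,(322,74),rad=15); print(c,a,nest(p))
cl=cloud(f); q=cl[np.hypot(cl[...,0]-p[0],cl[...,1]-p[1])<.022]; q=q[(q[:,2]>.026)&(q[:,2]<.038)]
print('plane',np.linalg.lstsq(np.c_[q[:,:2]-p[:2],np.ones(len(q))],q[:,2],rcond=None)[0].round(4))
a=cv2.imread('pics/top1.png').astype(int); b=cv2.imread('pics/t2.png').astype(int); d=np.abs(a-b).max(2)
for n,(u0,u1,v0,v1) in dict(tape=(335,390,125,180),bin=(450,520,125,200),small1=(470,500,220,247),small2=(480,508,316,345),look=(408,440,268,300),driver=(355,385,275,372)).items(): print(n,(d[v0:v1,u0:u1]>40).sum())
ns()
```

```text
[322.08201058  74.12522046] 1134 [[-2.36 -0.64]]
plane [-0.0012  0.0006  0.0328]
tape 0
bin 0
small1 0
small2 0
look 0
driver 0
t 33.75 tcp nest [-117.96   -0.49] z 94.59 Fx,Fy,Fz nest -0.39 0.07 -0.05 yaw -18.48 open 0.00021691185301728387
```

```bash
python3 -c "
from station import bot
print(bot.hand_in())"
```

```text
the job is handed in; nothing more can be done
None
```

I set the large bearing down on the open entry and let go. I then pushed it with closed fingers along the fence, past the plunger and up to the brass stop, and handed the job in at about 34 s.

- **Stop found by feel:** the push force began a lasting rise with the bearing about 3 mm before nest_home. I brought it up in small steps to 12.5–13 N and held it there for over a second. No reading at the wrist went above 13.3 N. I read the force only between moves, and the force at the stop itself was not measured.
- **Side load:** while pressing, the fingers also pushed the bearing down with about 7 N. That adds some friction, so slightly less than 13 N reached the stop. I estimate it was still above 8 N.
- **Last checks:** after backing off, the picture shows the bearing touching the stop, the fence and the plunger. Its top is level to about 0.1° at 32.8 mm height, where 32 is nominal. The wrist force is back to zero, and the tool is about 9 cm above the bench, touching nothing.
- **Bystanders:** the tape, red bin, both small bearings, screwdriver and red look-alike show no change between the first and last top pictures. The arm hid part of the area near the oil bottle. It still stands where it did, but I did not compare it numerically.
- **Checks that disagreed:** one far-edge fit of the plate was 7 mm off, and the fits of its two sides were about 6° off in angle, so I dropped all three. One final bearing reading picked up the fence by mistake, so I redid it. The bearing's position along the push read -3.0 to -2.4 mm from nest_home between views, which is within the 2 mm camera calibration.

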